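# Trip-test the blue bench power console in a leather-goods workshop

## Robot

A 7-joint arm with a two-finger parallel gripper is mounted at the origin on the work surface. World frame = base frame: x ahead of the robot, y to its left, z up, the work surface at z = 0. Lengths are in m, angles in rad, forces in N, time in s.
With the tool pointing down it reaches from about 0.425 to 0.925 m from the base axis. Payload 6.8 kg.
Tool frame: the origin (TCP) lies midway between the tips of the shut fingers; the grasp point (between the pads) lies r.grip_point_offset behind it (r.grip_point_offset is the distance from the TCP to the grasp point, in m); z points along the fingers, y is the direction in which the jaws open and shut (so a half turn about z gives the same grasp; the last joint's range is limited). The gripper opens to 85 mm and grips with 20 to 120 N. Pads are 22 mm wide; open, the fingers measure 114 mm over their backs; the gripper's body (76 mm by 85 mm) begins 54 mm behind the grasp point. The pads swing forward as they close: fully open they stand 13 mm farther back than shut.
Start: joints at [-0.108, 0.477, 0.022, 1.555, -0.011, 1.109, -0.083], TCP at [0.675, 0, 0.231] pointing down, gripper open.
Joint ranges: [-2.96, 2.96], [-0.34, 2.1], [-1.41, 1.46], [0.24, 2.44], [-1.37, 4.51], [0.17, 1.92], [-2.96, 2.96]. Speed limits (rad/s): [2.39, 2.39, 3.14, 3.14, 3.14, 3.14, 3.14].

## Interface

Orientations are given as a rotation vector (axis times angle).
In Python, from bench import r gives the robot as it stands. The module is installed in compiled form; this text tells all that it offers.
- The arm moves only by the tool play_rows, never from a script. Its argument "deltas" is a list of rows, each a list of 3 entries, a list of its own where there are three numbers: the finger opening in mm, from 0 to 85.4, then the shift along the tool's x, y, z in mm, then the turn, a rotation vector about the tool's x, y, z in rad. A call has 1 to 8 rows; each row is the pose to reach, as a shift and turn from the pose measured when the call began, along the tool's axes at that moment; what a row does not reach only later rows make up. A row lasts 1/8 s, in which the tool goes at most 62.5 mm and 10.7 degrees, less where a joint would pass 70% of its speed; a pose out of reach is approached as far as the arm can. A call with a gripper value outside its range is refused whole. The fingers move at their own pace and stop on an object; "squeeze" is the grip in N (left out, the last holds). Time passes only in rows, so rows that repeat a pose let the fingers close. It gives the time, the measured TCP pose, the force and the opening at its end, in the units of the state.
- r.get_obs(): the state, without advancing time (a new reading comes with each control period).
- r.grab_frame(name): name is "scene" or "side" or "wrist"; returns (picture, depth): 480x640x3 uint8, red, green, blue; 480x640 float32, m along the optical axis (not along the pixel's ray), 0 where there is no reading.
- r.camera_model(name): a dict with "mtx" (3x3 intrinsics, pixels), "rvec" (rotation vector, rad) and "tvec" (3), from world to camera coordinates, as OpenCV has them; the wrist camera has in their place "T_tool_cam" (4x4, takes a point from camera to tool coordinates, whose origin is the TCP and whose axes are the flange's). Camera axes: x right, y down, z forward; pixel columns grow to the right and rows downward; lengths in m; the calibration is good to about 2 mm. A picture is of the moment at which its call begins: read the wrist's pose just before it. camera_model takes no time and is no camera call.
- r.hand_in(): hands the job in, once; it reports no verdict.
The state is a dict: "clock": time; "joints": joint angles; "qvel": joint speeds; "tau": joint torques, N m; "tcp_pos": TCP position; "orientation": TCP orientation; "contact_force": force on the tool from outside, world axes, zero at the start; "moment": the same for the moment, N m; "grip_width": finger opening in m.
Only numpy, scipy, OpenCV 4.12 (cv2) and the standard library are available. Lean on these libraries where they do the work, as an engineer would, in place of code of your own. Each camera call takes 0.05 s, during which the arm holds its last target. There are 200 camera calls.

## Task

Before the shift, do the safety trip test on the blue power console: press its yellow test button right in so that the orange lever drops by itself, then lift that lever back up until it stays up on its own. Leave the grey console alone, and do not disturb the glue bottle or the brush.

Things in the scene. Friction and masses are not known exactly. Their poses are not given: they have to be found in the camera images.
- console: BLUE bench power console, fixed, 130 deep (x) x 150 wide (y) x 104 mm high. Origin: centre of its underside; -x is its front, z up. Its black front face slopes: 20 mm high at x -65, 103 mm high at x +27 mm, outward normal 42 degrees from vertical, tilted to -x. On it are a yellow button (y +34 mm) and an orange lever (y -34 mm).
- lamp_bar (a point): middle of the underside of the blue console's aluminium lamp bar, 26 (x) x 150 (y) x 18 mm, on two posts over the face: console x 0 to +26, z 172 to 190 mm. A gripper pointing straight down fouls it at the button and the raised lever; a tool tilted 30 to 45 degrees, coming from the front, is clear.
- test_button (a joint): the blue console's yellow test button, m pressed in along the face's inward normal: 0 out, 0.006 fully in (about 3 N spring plus up to 3 N of trip resistance); it springs back. The lever trips at about 0.004.
- test_button_top (a point): centre of the yellow button's outer face (32 mm across, 22 mm proud of the sloping face; black collar 48 mm across, 12 mm high, around it). Site z axis = outward normal of the face.
- trip_lever (a joint): the blue console's lever. Hinge along the console's y. 0 rad = up, leaning 15 degrees back past vertical, where its own weight keeps it; 1.40 rad = dropped to the front, 25 degrees above level. Balance point 0.26 rad, past which it falls by itself.
- trip_lever_grip (a point): centre of the orange crossbar at the lever's end: a cylinder 18 mm in diameter, 28 mm long along the console's y, on a steel stem 14 mm wide (y), 9 mm thick. It moves with the lever.
- trip_lever_pivot (a point): centre of the blue console's lever hinge (fixed), 62 mm from the crossbar's centre. Console frame: x -22, y -34, z +64 mm, in a black boss of 16 mm radius, 44 mm long in y. Crossbar centre = pivot + 62 mm * (sin a, 0, cos a) in the console frame, a = 0.262 rad - joint.
- grey_console: GREY painted console, otherwise the same as the blue one (same frame, same button, lever and lamp bar). Not to be operated.
- grey_lever (a joint): the grey console's lever, up (0) at the start; same meaning.
- grey_button (a joint): the grey console's button, 0 out; same meaning.
- glue_bottle: loose glue bottle standing upright, 52 mm across, 132 mm high with its red spout. Origin: centre of its underside.
- brush: loose brush lying flat, 170 mm long along its x.
Not all that is in view belongs to the job. There is more than one size of the glue_bottle; the one meant has the size given above.

How it is judged:
On the way, in this order (a step that is already met when the one before it is completed fails the run):
1. the blue console's test button is pressed in by more than 3 mm of its 6 (value of joint test_button above 0.003 m), for 0.02 s.
2. its lever has dropped (more than 1.2 rad) (value of joint trip_lever above 1.2 rad), for 0.1 s.
At the end, for the whole second after the job is handed in: The blue console's lever is up again and staying there (joint under 0.12 rad, at rest), its test button is out (within 1.5 mm), the grey console's lever is up (under 0.12 rad) and its button out (within 1.5 mm), and the glue bottle stands upright (within 0.2 rad) (value of joint each of trip_lever, grey_lever below 0.12 rad and velocity of joint trip_lever between -0.1 and 0.1 rad/s and value of joint each of test_button, grey_button below 0.0015 m and angle between glue_bottle's own z axis and vertical below 0.2 rad); the robot touches nothing.
It fails at once if the grey console's lever is moved by more than 0.25 rad (value of joint grey_lever above 0.25 rad).
It fails at once if the grey console's button is pressed by more than 3 mm (value of joint grey_button above 0.003 m).
It fails at once if the glue bottle is moved by more than 30 mm or tipped by more than 0.4 rad (distance of glue_bottle from where it was at the start of the episode above 0.03 m or angle between glue_bottle's own z axis and vertical above 0.4 rad).
It fails at once if the brush is moved by more than 40 mm (distance of brush from where it was at the start of the episode above 0.04 m).
It also fails if it takes over 48 s, if anything falls off the work surface, if the arm or the gripper's body presses on something with over 40 N, if the wrist force passes 120 N, or if a joint passes its speed limit or range.

## Working session

There is one attempt and no reset: what is moved stays moved. The work goes in short steps, Python scripts to look and compute and a tool call to move; the robot and the scene stay as the last step left them, time stands still between calls to the robot, and variables do not carry over. Pictures are saved under pics/ and viewed, about 8 in all and at most 12, crops included, and the job is handed in when it is done.

Besides the shell and the picture viewer there is one more tool, called after "Emit:" in YAML: its name, and indented under it one key for each argument. play_rows: Moves the arm, as the interface text tells. Its arguments: {"type":"object","properties":{"deltas":{"type":"array"},"squeeze":{"type":"number"}},"required":["deltas"]}

```bash
mkdir -p pics; cat > h.py <<'E'
from bench import r
import numpy as np, cv2
from scipy.spatial.transform import Rotation as R
def cam(n):
    m=r.camera_model(n)
    if 'rvec' in m:
        W=np.eye(4);W[:3,:3]=cv2.Rodrigues(np.array(m['rvec'],float))[0];W[:3,3]=np.ravel(m['tvec']);return np.array(m['mtx']),np.linalg.inv(W)
    o=r.get_obs();T=np.eye(4);T[:3,:3]=R.from_rotvec(o['orientation']).as_matrix();T[:3,3]=o['tcp_pos']
    return np.array(m['mtx']),T@np.array(m['T_tool_cam'])
def shot(n):
    K,T=cam(n);p,d=r.grab_frame(n);np.savez('pics/%s.npz'%n,p=p,d=d,K=K,T=T)
    return p,d,K,T
def cloud(d,K,T):
    v,u=np.mgrid[:480,:640]
    P=np.stack([(u-K[0,2])*d/K[0,0],(v-K[1,2])*d/K[1,1],d],-1)@T[:3,:3].T+T[:3,3]
    P[d==0]=np.nan
    return P
E
python3 - <<'E'
from h import *
for n in('scene','side'):
    p,d,K,T=shot(n);cv2.imwrite(f'pics/{n}.png',p[...,::-1]);print(n,T.round(2).tolist())
o=r.get_obs();print(o,r.grip_point_offset)
E
```

```text
scene [[-0.71, 0.47, -0.53, 1.05], [0.71, 0.45, -0.54, 0.42], [-0.01, -0.76, -0.65, 0.73], [0.0, 0.0, 0.0, 1.0]]
side [[0.73, -0.4, 0.55, -0.08], [-0.68, -0.43, 0.59, -0.73], [-0.0, -0.81, -0.59, 0.8], [0.0, 0.0, 0.0, 1.0]]
{'clock': 0.1, 'joints': array([-0.10812521,  0.47777554,  0.02238706,  1.55637315, -0.01151049,
        1.1092967 , -0.08309461]), 'qvel': array([ 0.00221267,  0.000419  , -0.0002683 , -0.00122864, -0.00135358,
        0.00298713, -0.00084363]), 'tau': array([ 5.69385389e-03, -5.97765398e+01,  1.61440808e+00, -2.81952703e+01,
        1.29656185e-02,  5.02699884e-03, -1.13572563e-05]), 'tcp_pos': array([ 6.74452612e-01, -2.00938886e-05,  2.30376153e-01]), 'orientation': array([-2.22064416e+00, -2.22065813e+00,  2.06193695e-03]), 'contact_force': array([0.34172741, 0.16008278, 0.18298909]), 'moment': array([-0.00737713,  0.05329723, -0.05763935]), 'grip_width': 0.08550990822294226} 0.0187
```

View pics/scene.png

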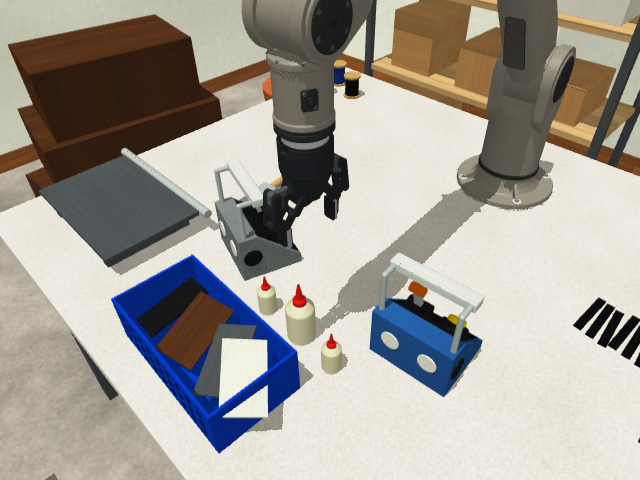

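View pics/side.png

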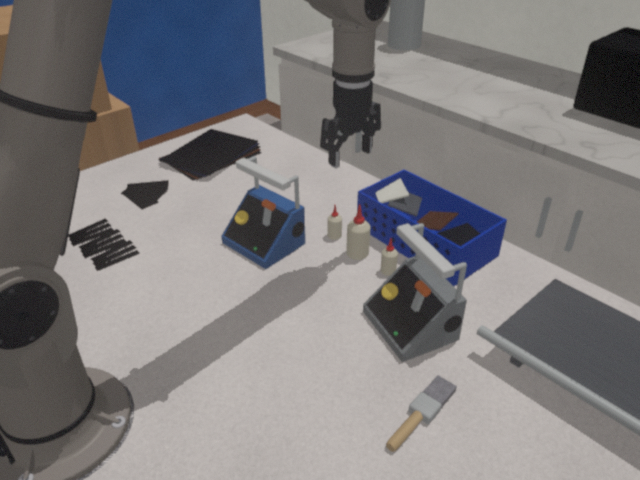

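Scene view: the blue console is at about (425,335) and the grey one at (255,235), with the glue bottles at (300,320), (265,297) and (331,355). Side view: blue button at (242,217), blue lever at (268,207), grey button at (390,291), grey lever at (421,290), brush at (422,412). The blue console is the target. I'll check it in a close crop and measure.

```bash
python3 - <<'E'
from h import *
ims=[]
for n,(x0,y0,x1,y1) in dict(side=(210,145,320,275),scene=(350,240,500,400)).items():
    z=np.load(f'pics/{n}.npz');p,d=z['p'],z['d'];P=cloud(d,z['K'],z['T'])
    hsv=cv2.cvtColor(p,cv2.COLOR_RGB2HSV)
    roi=np.zeros((480,640),bool);roi[y0:y1,x0:x1]=1
    for nm,lo,hi in(('yellow',22,35),('orange',5,16),('blue',100,118)):
        m=roi&(hsv[...,0]>=lo)&(hsv[...,0]<=hi)&(hsv[...,1]>140)&(hsv[...,2]>70)&np.isfinite(P[...,0])
        v,u=np.nonzero(m);Q=P[m]
        print(n,nm,len(u),u.mean().round(1),v.mean().round(1),np.median(Q,0).round(4),Q.min(0).round(3),Q.max(0).round(3))
    # lamp bar: high points
    m=roi&(P[...,2]>.175)&(P[...,2]<.2)&(p.min(-1)>90);Q=P[m]
    (c,s,a)=cv2.minAreaRect((Q[:,:2]*1000).astype(np.float32));print(n,'bar',m.sum(),c,s,a,Q[:,2].max())
    ims.append(cv2.resize(p[y0:y1,x0:x1,::-1],(400,500),interpolation=cv2.INTER_CUBIC))
    if n=='scene':
        for q in [(300,325),(265,299),(331,356)]:print(P[q[1]-40:q[1]+20,q[0]-8:q[0]+8].reshape(-1,3)[:,2].max(),P[q[1],q[0]])
cv2.imwrite('pics/crop.png',np.hstack(ims))
E
```

```text
side yellow 29 240.6 217.7 [0.5242 0.1934 0.0785] [0.516 0.177 0.07 ] [0.535 0.204 0.088]
side orange 64 267.9 204.5 [0.5546 0.1246 0.1307] [0.548 0.113 0.121] [0.563 0.144 0.138]
side blue 1 272.0 196.0 [0.6076 0.1785 0.1065] [0.608 0.178 0.106] [0.608 0.178 0.106]
side bar 797 (587.3153686523438, 164.48953247070312) (58.764915466308594, 152.7994842529297) 4.591442108154297 0.19478430903607802
scene yellow 90 454.5 319.3 [0.5361 0.1953 0.0828] [0.469 0.183 0.001] [0.545 0.213 0.09 ]
scene orange 183 417.5 288.9 [0.5624 0.1344 0.1306] [0.549 0.118 0.119] [0.568 0.146 0.136]
scene blue 4868 419.0 345.5 [0.6199 0.1829 0.0847] [0.493 0.096 0.002] [0.633 0.247 0.108]
scene bar 2037 (587.5866088867188, 169.0641632080078) (56.51228332519531, 149.21151733398438) 5.008853912353516 0.19347094888541072
nan [0.70985545 0.00686776 0.0576615 ]
nan [ 0.70781665 -0.09089452  0.04540123]
nan [0.71469673 0.08598798 0.05197777]
```

View pics/crop.png

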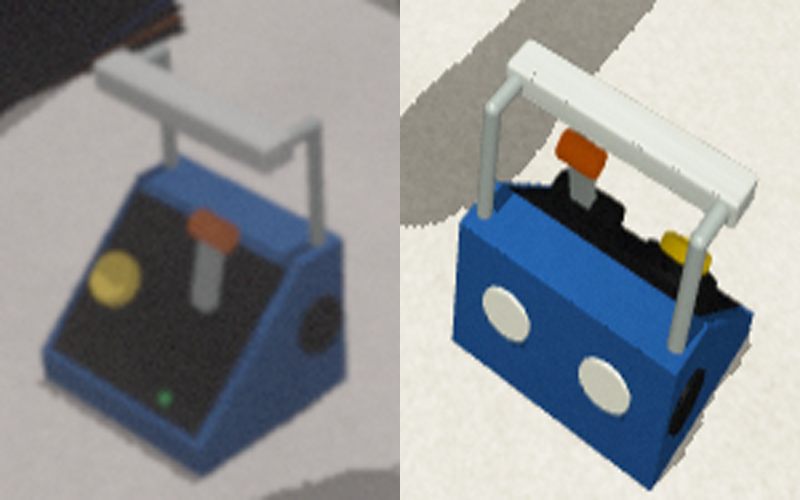

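The crop confirms it: blue shell, yellow button on the left, orange lever raised, front facing the robot. Next I'll fit its pose.

```bash
cat >> h.py <<'E'
def plan(pos,tilt,yaw,tag=''):
    """shift (mm) and turn in tool axes from present pose to pos, tool z tilted to the front by tilt, jaws along console y"""
    o=r.get_obs();R0=R.from_rotvec(o['orientation']);s,c=np.sin(tilt),np.cos(tilt)
    Rt=R.from_euler('z',yaw)*R.from_matrix(np.array([[-c,0,s],[0,1,0],[-s,0,-c]]))
    print(tag,'shift',(R0.inv().apply(np.array(pos)-o['tcp_pos'])*1000).round(1),'turn',(R0.inv()*Rt).as_rotvec().round(3))
E
python3 - <<'E'
from h import *
A=[]
for n,(x0,y0,x1,y1) in dict(side=(210,145,320,275),scene=(350,240,500,400)).items():
    z=np.load(f'pics/{n}.npz');P=cloud(z['d'],z['K'],z['T'])[y0:y1,x0:x1].reshape(-1,3)
    Q=P[(P[:,2]>.012)&(P[:,2]<.100)&(P[:,0]>.4)&(P[:,0]<.7)&(P[:,1]>.06)&(P[:,1]<.29)]
    print(n,cv2.minAreaRect((Q[:,:2]*1000).astype(np.float32)));A.append(Q)
    # bounds along the axes at yaw 5 deg, robust
    for a in(3,5,7):
        L=Q[:,:2]@np.array([[np.cos(np.radians(a)),-np.sin(np.radians(a))],[np.sin(np.radians(a)),np.cos(np.radians(a))]])
        print(a,np.percentile(L,[.5,99.5],axis=0).round(4).tolist())
    B=P[(P[:,2]>.098)&(P[:,2]<.109)&(P[:,0]>.5)];print('top z',np.nanmedian(B[:,2]))
Q=np.vstack(A);print(cv2.minAreaRect((Q[:,:2]*1000).astype(np.float32)))
# back face plane from scene
z=np.load('pics/scene.npz');P=cloud(z['d'],z['K'],z['T'])[300:385,365:460].reshape(-1,3)
Q=P[(P[:,2]>.02)&(P[:,2]<.095)&(P[:,0]>.6)&(P[:,0]<.68)]
for _ in range(5):
    f=np.polyfit(Q[:,1],Q[:,0],1);e=Q[:,0]-np.polyval(f,Q[:,1]);Q=Q[abs(e)<max(.003,1.5*e.std())]
print('back x=',f,len(Q),e.std(),'yaw deg',-np.degrees(np.arctan(f[0])))
E
```

```text
side ((560.8404541015625, 162.82760620117188), (132.49139404296875, 158.7361602783203), 5.569145679473877)
3 [[0.5045, 0.0564], [0.6347, 0.2074]]
5 [[0.5097, 0.0359], [0.6364, 0.1882]]
7 [[0.5122, 0.0146], [0.6374, 0.1694]]
top z 0.10508871679800103
scene ((564.4439086914062, 167.20851135253906), (130.79205322265625, 153.05935668945312), 5.9207000732421875)
3 [[0.5108, 0.065], [0.6374, 0.2155]]
5 [[0.5161, 0.0435], [0.6408, 0.1941]]
7 [[0.5216, 0.0214], [0.6456, 0.1729]]
top z 0.10433935192985366
((562.1928100585938, 164.0008544921875), (134.9774932861328, 160.13267517089844), 4.968564510345459)
back x= [-0.08865996  0.64015988] 2315 0.0011209187914472706 yaw deg 5.066593736840439
```

```bash
python3 - <<'E'
from h import *
plan([.46,.0,.27],np.radians(42),.0925,'a')
plan([.46,.19,.20],np.radians(42),.0925,'b')
E
```

```text
a shift [   0.  -214.5  -39.3] turn [-0.608 -0.554 -1.58 ]
b shift [ 190.  -214.4   30.7] turn [-0.608 -0.554 -1.58 ]
```

Emit:
play_rows:
  deltas:
    - [0,[0,-40,-40],[0,0,0]]
    - [0,[0,-100,-40],[-0.1,-0.1,-0.3]]
    - [0,[0,-150,-40],[-0.2,-0.18,-0.5]]
    - [0,[0,-200,-40],[-0.25,-0.23,-0.65]]
    - [0,[0,-214,-40],[-0.3,-0.28,-0.8]]
    - [0,[0,-214,-40],[-0.36,-0.33,-0.95]]
    - [0,[0,-214,-40],[-0.42,-0.39,-1.1]]
    - [0,[0,-214,-40],[-0.49,-0.44,-1.26]]

```text
clock: 1.1
tcp_pos: [0.4601, 0.0004, 0.2707]
orientation: [0.468, 2.527, 0.036]
contact_force: [0.3, -0.5, 0.5]
grip_width: 0.0001
```

```bash
python3 - <<'E'
from h import *
plan([.46,.0,.27],np.radians(42),.0925,'a')
plan([.465,.191,.155],np.radians(42),.0925,'b')
print(r.get_obs()['joints'])
E
```

```text
a shift [ 0.4 -0.5  0.5] turn [-0.157 -0.144 -0.411]
b shift [121.5 166.2  86. ] turn [-0.157 -0.144 -0.411]
[-0.21570723 -0.19230526 -0.07626784  2.38095117  0.48469968  0.47084542
  0.52932733]
```

Emit:
play_rows:
  deltas:
    - [0,[15,20,10],[-0.05,-0.05,-0.13]]
    - [0,[40,55,28],[-0.1,-0.1,-0.27]]
    - [0,[65,90,46],[-0.157,-0.144,-0.411]]
    - [0,[90,123,64],[-0.157,-0.144,-0.411]]
    - [0,[110,150,78],[-0.157,-0.144,-0.411]]
    - [0,[121,166,86],[-0.157,-0.144,-0.411]]
    - [0,[121,166,86],[-0.157,-0.144,-0.411]]

```text
clock: 1.98
tcp_pos: [0.483, 0.1407, 0.1835]
orientation: [-0.096, 2.433, 0.01]
contact_force: [0.2, -0.5, -0.6]
grip_width: -0.0001
```

```bash
python3 - <<'E'
from h import *
plan([.528,.197,.0795],np.radians(42),.0925,'button')
print(r.get_obs()['joints'])
p,d,K,T=shot('wrist');cv2.imwrite('pics/w1.png',p[...,::-1])
P=cloud(d,K,T);hsv=cv2.cvtColor(p,cv2.COLOR_RGB2HSV)
for nm,lo,hi in(('yellow',22,35),('orange',5,16)):
    m=(hsv[...,0]>=lo)&(hsv[...,0]<=hi)&(hsv[...,1]>150)&(hsv[...,2]>70)&(P[...,2]>.04)
    v,u=np.nonzero(m);print(nm,len(u),u.mean(),v.mean(),np.median(P[m],0).round(4),P[m].min(0).round(4),P[m].max(0).round(4))
E
```

```text
button shift [ 29.8  54.8 110.1] turn [-0.027 -0.026 -0.003]
[ 0.63669423  0.32633266 -1.38802959  2.43543495  1.641728    0.68680625
 -0.39882438]
yellow 2022 411.45351137487637 181.34569732937686 [0.5241 0.197  0.0769] [0.5133 0.1809 0.0599] [0.5434 0.217  0.088 ]
orange 1064 304.7171052631579 266.21522556390977 [0.551  0.1321 0.1285] [ 0.5464 -0.1287  0.0643] [0.8982 0.1488 0.1341]
```

View pics/w1.png

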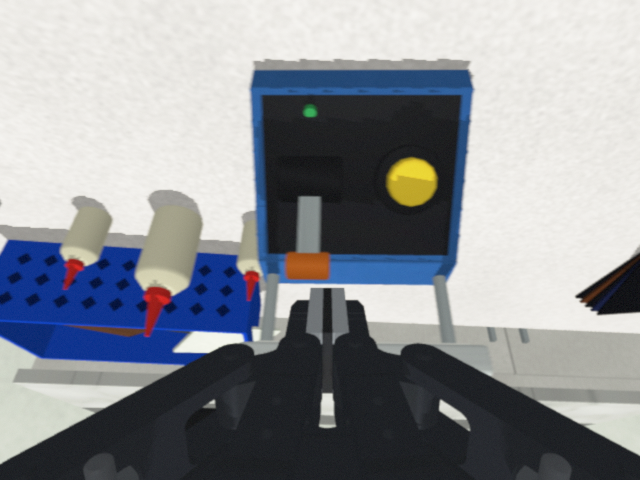

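Wrist view: yellow button at (411,181) and raised orange lever at (305,266), both on the blue console. The measured positions match the side and scene views. I'll move to about 30 mm off the button.

Emit:
play_rows:
  deltas:
    - [0,[5,15,15],[0,0,0]]
    - [0,[12,30,35],[0,0,0]]
    - [0,[20,42,50],[-0.01,-0.01,0]]
    - [0,[28,52,65],[-0.027,-0.026,0]]
    - [0,[30,55,78],[-0.027,-0.026,0]]
    - [0,[30,55,80],[-0.027,-0.026,0]]

```text
clock: 2.78
tcp_pos: [0.5039, 0.2054, 0.095]
orientation: [-0.111, 2.423, 0.067]
contact_force: [0.2, -0.4, -0.3]
grip_width: 0.0003
```

```bash
python3 - <<'E'
from h import *
plan([.527,.197,.0785],np.radians(42),.0925,'button')
print(r.get_obs()['joints'])
E
```

```text
button shift [ -6.  -10.9  26.8] turn [ 0.017 -0.016 -0.008]
[ 0.26702567  0.68455353 -1.19023246  2.4131724   1.93643983  1.00517117
 -0.6658936 ]
```

Emit:
play_rows:
  deltas:
    - [0,[-3,-6,6],[0.01,-0.01,0]]
    - [0,[-6,-11,12],[0.017,-0.016,0]]
    - [0,[-6,-11,20],[0.017,-0.016,0]]
    - [0,[-6,-11,25],[0.017,-0.016,0]]
    - [0,[-6,-11,28],[0.017,-0.016,0]]
    - [0,[-6,-11,30],[0.017,-0.016,0]]

```text
clock: 3.52
tcp_pos: [0.5293, 0.1969, 0.0763]
orientation: [-0.102, 2.406, 0.046]
contact_force: [-1.0, -1.7, 3.8]
grip_width: -0.0001
```

```bash
python3 - <<'E'
from h import *
plan([.527,.197,.0785],np.radians(42),.0925,'button')
print(r.get_obs()['joints'])
E
```

```text
button shift [ 0.2  0.3 -3.2] turn [-0.     0.001 -0.008]
[ 0.25511385  0.74801229 -1.13122917  2.38587429  2.01431727  1.03787488
 -0.66953175]
```

Contact has started at about 4 N. I'll press further.

Emit:
play_rows:
  deltas:
    - [0,[0,0,2],[0,0,0]]
    - [0,[0,0,4],[0,0,0]]
    - [0,[0,0,5.5],[0,0,0]]
    - [0,[0,0,6],[0,0,0]]

```text
clock: 4.03
tcp_pos: [0.5308, 0.1972, 0.0745]
orientation: [-0.109, 2.401, 0.043]
contact_force: [-35.4, -15.4, 50.3]
grip_width: 0.0
```

```bash
python3 - <<'E'
from h import *
print(r.get_obs()['contact_force'])
p,d,K,T=shot('wrist');q,_,_,_=shot('side')
cv2.imwrite('pics/w2.png',np.hstack([cv2.resize(p[...,::-1],(400,300)),cv2.resize(q[145:275,210:340,::-1],(300,300))]))
E
```

```text
[-35.43918881 -15.38662024  50.2677936 ]
```

View pics/w2.png

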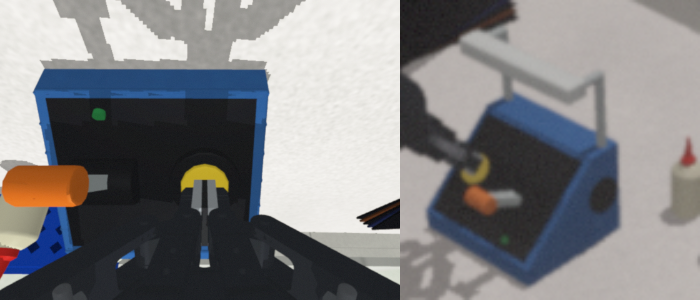

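The button is bottomed (the force rose to about 63 N). The lever has dropped: crossbar at (45,187) in the wrist half, and it points forward in the side crop. I'll back off and move to in front of the console, below lever height and still on the button side.

Emit:
play_rows:
  deltas:
    - [0,[0,0,-10],[0,0,0]]
    - [0,[0,0,-22],[0,0,0]]
    - [0,[0,0,-30],[0,0,0]]

```text
clock: 4.5
tcp_pos: [0.5104, 0.1955, 0.0971]
orientation: [-0.109, 2.401, 0.043]
contact_force: [-0.2, 0.6, -0.1]
grip_width: -0.0002
```

```bash
python3 - <<'E'
from h import *
p,d,K,T=shot('wrist');P=cloud(d,K,T);hsv=cv2.cvtColor(p,cv2.COLOR_RGB2HSV)
m=(hsv[...,0]>=5)&(hsv[...,0]<=16)&(hsv[...,1]>150)&(hsv[...,2]>70)&(P[...,0]<.56)
print(m.sum(),np.median(P[m],0).round(4),np.percentile(P[m],[2,98],axis=0).round(4))
for t in(30,36):plan([.478,.197,.058],np.radians(t),.0925,t)
print(r.get_obs()['joints'],r.get_obs()['tcp_pos'])
E
```

```text
4898 [0.4794 0.1274 0.0942] [[0.4762 0.1122 0.0825]
 [0.4925 0.1396 0.0997]]
30 shift [50.2  4.3  7.8] turn [ 0.     0.215 -0.001]
36 shift [50.2  4.3  7.8] turn [-0.     0.111 -0.001]
[ 0.27422028  0.68618418 -1.18453616  2.41877821  1.95718055  1.02870424
 -0.66745258] [0.51010306 0.19563345 0.09754009]
```

The crossbar measures at about (0.486, 0.126, 0.09), which agrees with the model.

Emit:
play_rows:
  deltas:
    - [0,[10,1,1],[0,0.05,0]]
    - [0,[20,2,3],[0,0.1,0]]
    - [0,[30,3,5],[0,0.15,0]]
    - [0,[40,4,7],[0,0.21,0]]
    - [0,[50,4,8],[0,0.21,0]]
    - [0,[50,4,8],[0,0.21,0]]

```text
clock: 5.3
tcp_pos: [0.4773, 0.1964, 0.0571]
orientation: [-0.121, 2.611, 0.033]
contact_force: [-0.3, 0.3, 0.1]
grip_width: -0.0001
```

```bash
python3 - <<'E'
from h import *
plan([.474,.125,.052],np.radians(30),.0925,'under')
print(r.get_obs()['joints'],r.get_obs()['tcp_pos'])
E
```

```text
under shift [ 11.1 -70.8  -0.6] turn [ 0.     0.005 -0.   ]
[ 0.28066026  0.70732068 -1.17250546  2.37155227  1.74007719  0.90435067
 -0.4923646 ] [0.47727663 0.19637206 0.05705674]
```

Emit:
play_rows:
  deltas:
    - [0,[11,-8,0],[0,0,0]]
    - [0,[11,-22,0],[0,0,0]]
    - [0,[11,-36,0],[0,0,0]]
    - [0,[11,-50,0],[0,0,0]]
    - [0,[11,-62,0],[0,0,0]]
    - [0,[11,-71,0],[0,0,0]]
    - [0,[11,-71,0],[0,0,0]]

```text
clock: 6.18
tcp_pos: [0.4755, 0.1238, 0.0515]
orientation: [-0.116, 2.611, 0.032]
contact_force: [0.3, -0.8, -0.9]
grip_width: 0.0
```

```bash
python3 - <<'E'
from h import *
plan([.474,.125,.052],np.radians(30),.0925,'under')
o=r.get_obs();print(o['joints'],o['tcp_pos'])
R0=R.from_rotvec(o['orientation']);t=R0.as_matrix();Rz=R.from_euler('z',.0925).as_matrix()
c=Rz.T@(o['tcp_pos']-[.563,.166,0]);print('console frame tcp',c.round(4))
# arc: keep axis 20 mm from crossbar, crossbar 27 mm->12 behind TCP
dirz=Rz.T@t[:,2];nrm=-Rz.T@t[:,0]
print(dirz.round(3),nrm.round(3))
for j in(1.4,1.2,1.0,.8,.6,.4,.2,.05,-.05):
    a=.262-j;b=np.array([-.022+.062*np.sin(a),-.034,.064+.062*np.cos(a)])
    e=.027-.009*(1.4-j)/1.4
    w=b-.020*nrm+e*dirz
    print(j,(t.T@(Rz@(w-c))*1000).round(1))
p,_,_,_=shot('side');cv2.imwrite('pics/s3.png',cv2.resize(p[145:275,180:340,::-1],(640,520)))
E
```

```text
under shift [ 1.   1.3 -1.2] turn [-0.001  0.004 -0.003]
[ 0.6046333   0.91137144 -1.40324079  2.43600819  1.81665282  1.07489641
 -0.32483222] [0.4755198  0.12380739 0.05148222]
console frame tcp [-0.091  -0.0339  0.0515]
[ 0.504 -0.001 -0.864] [ 0.864 -0.003  0.504]
1.4 [-10.4   0.    0.1]
1.2 [-21.2   0.   -7.2]
1.0 [-33.    0.1 -12.3]
0.8 [-45.3   0.1 -14.9]
0.6 [-57.6   0.1 -15.1]
0.4 [-69.5   0.2 -12.8]
0.2 [-80.4   0.2  -8.3]
0.05 [-87.7   0.3  -3.5]
-0.05 [-92.1   0.3   0.2]
```

View pics/s3.png

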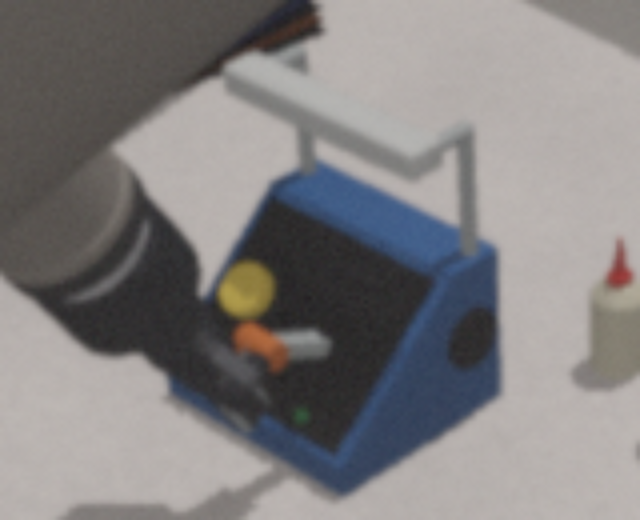

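The finger sits just under the crossbar (crossbar at (260,345), stem behind it). I'll sweep it up slowly.

Emit:
play_rows:
  deltas:
    - [0,[-7,0,0],[0,0,0]]
    - [0,[-14,0,-3],[0,0,0]]
    - [0,[-21,0,-7],[0,0,0]]
    - [0,[-27,0,-10],[0,0,0]]
    - [0,[-33,0,-12],[0,0,0]]
    - [0,[-39,0,-14],[0,0,0]]
    - [0,[-45,0,-15],[0,0,0]]

```text
clock: 7.1
tcp_pos: [0.5069, 0.1268, 0.0871]
orientation: [-0.116, 2.612, 0.033]
contact_force: [-0.5, 0.2, -0.4]
grip_width: -0.0
```

```bash
cat > c.py <<'E'
from h import *
o=r.get_obs();print(o['contact_force'],o['joints'].round(2))
R0=R.from_rotvec(o['orientation']);t=R0.as_matrix();Rz=R.from_euler('z',.0925).as_matrix()
c=Rz.T@(o['tcp_pos']-[.563,.166,0]);print('console tcp',c.round(4))
dirz=np.array([.5,0,-.866]);nrm=np.array([.866,0,.5])
for j in(.8,.6,.4,.2,.05,-.05):
    a=.262-j;b=np.array([-.022+.062*np.sin(a),-.034,.064+.062*np.cos(a)])
    w=b-.020*nrm+(.027-.009*(1.4-j)/1.4)*dirz
    print(j,(t.T@(Rz@(w-c))*1000).round(1))
plan(o['tcp_pos'],np.radians(30),.0925)
p,d,K,T=shot('wrist');P=cloud(d,K,T);hsv=cv2.cvtColor(p,cv2.COLOR_RGB2HSV)
m=(hsv[...,0]>=5)&(hsv[...,0]<=16)&(hsv[...,1]>150)&(hsv[...,2]>70)&(P[...,0]<.6)
print(m.sum(),np.median((P[m]-[.563,.166,0])@Rz,0).round(4))
cv2.imwrite('pics/w4.png',p[...,::-1])
E
python3 c.py
```

```text
[-0.54587583  0.21445366 -0.36316543] [ 0.64  0.8  -1.4   2.36  1.7   0.96 -0.21]
console tcp [-0.0595 -0.0339  0.0871]
0.8 [-0.  -0.1 -0.2]
0.6 [-12.4  -0.1  -0.3]
0.4 [-24.2  -0.    1.9]
0.2 [-35.2  -0.    6.4]
0.05 [-42.5   0.   11.2]
-0.05 [-46.8   0.   15. ]
 shift [0. 0. 0.] turn [-0.001  0.004 -0.003]
342 [-0.0599 -0.0336  0.1265]
```

The lever is following. Continuing.

Emit:
play_rows:
  deltas:
    - [0,[-6,0,0],[0,0,0]]
    - [0,[-12,0,0],[0,0,0]]
    - [0,[-18,0,1],[0,0,0]]
    - [0,[-24,0,2],[0,0,0]]
    - [0,[-30,0,4],[0,0,0]]
    - [0,[-35,0,6],[0,0,0]]
    - [0,[-39,0,9],[0,0,0]]

```text
clock: 8.02
tcp_pos: [0.5418, 0.1303, 0.0991]
orientation: [-0.12, 2.615, 0.03]
contact_force: [-50.2, -16.8, 49.4]
grip_width: 0.0002
```

```bash
python3 c.py
```

```text
[-50.22877321 -16.82253475  49.36682542] [ 0.63  0.8  -1.39  2.28  1.65  0.94 -0.1 ]
console tcp [-0.0244 -0.0336  0.0991]
0.8 [36.3 -0.5 -7.3]
0.6 [24.  -0.5 -7.5]
0.4 [12.1 -0.4 -5.3]
0.2 [ 1.2 -0.4 -0.8]
0.05 [-6.2 -0.4  4. ]
-0.05 [-10.5  -0.4   7.7]
 shift [0. 0. 0.] turn [-0.002  0.001 -0.001]
204 [-0.0124 -0.0332  0.1324]
```

View pics/w4.png

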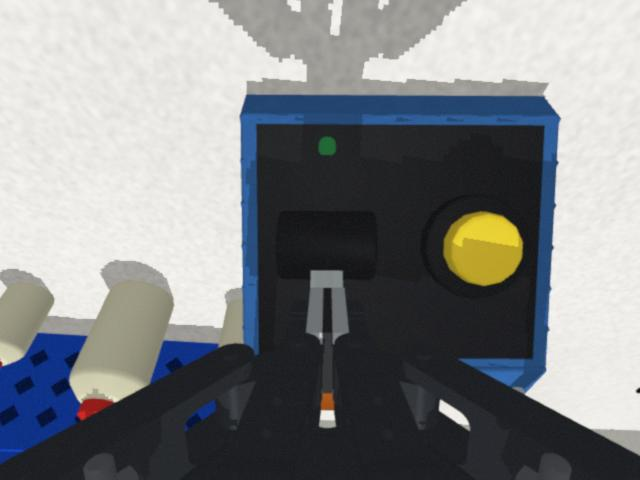

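A 72 N reaction means the lever is against its stop, so I'll back off straight away along the push direction.

Emit:
play_rows:
  deltas:
    - [0,[4,0,-1],[0,0,0]]
    - [0,[10,0,-5],[0,0,0]]
    - [0,[18,0,-12],[0,0,0]]
    - [0,[26,0,-24],[0,0,0]]
    - [0,[30,0,-36],[0,0,0]]
    - [0,[30,0,-45],[0,0,0]]

```text
clock: 8.82
tcp_pos: [0.4924, 0.1258, 0.1235]
orientation: [-0.121, 2.615, 0.028]
contact_force: [-0.6, -0.4, -0.6]
grip_width: 0.0002
```

```bash
python3 c.py; python3 - <<'E'
from h import *
p,d,K,T=shot('scene');P=cloud(d,K,T);hsv=cv2.cvtColor(p,cv2.COLOR_RGB2HSV)
m=np.zeros((480,640),bool);m[260:330,395:445]=1
m&=(hsv[...,0]>=5)&(hsv[...,0]<=16)&(hsv[...,1]>140)&(hsv[...,2]>70)
print(m.sum(),np.median(P[m],0))
q=shot('side')[0];w=np.load('pics/wrist.npz')['p']
cv2.imwrite('pics/e.png',np.hstack([cv2.resize(a[...,::-1],(400,400)) for a in(q[145:275,190:320],w)]))
E
```

```text
[-0.5672343  -0.40963573 -0.60721346] [ 0.66  0.6  -1.39  2.36  1.54  0.8  -0.15]
console tcp [-0.074  -0.0336  0.1235]
0.8 [ 5.6 -0.3 38.6]
0.6 [-6.7 -0.3 38.4]
0.4 [-18.6  -0.3  40.6]
0.2 [-29.5  -0.3  45.1]
0.05 [-36.9  -0.3  49.9]
-0.05 [-41.2  -0.3  53.6]
 shift [0. 0. 0.] turn [-0.003  0.001  0.001]
20 [-0.0455 -0.0332  0.1475]
183 [0.56223623 0.13449308 0.13048326]
```

View pics/e.png

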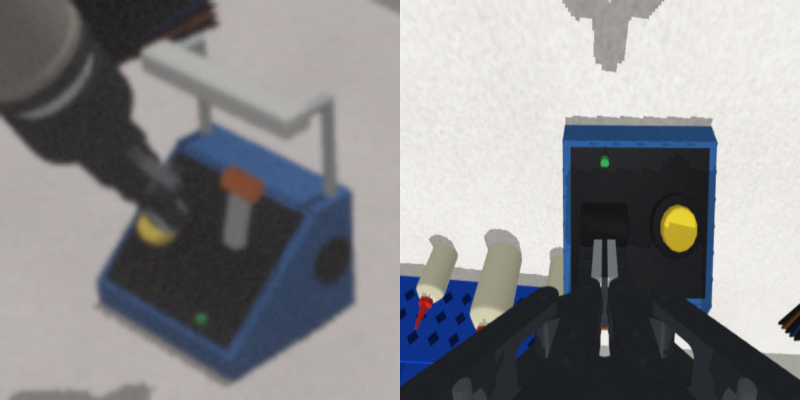

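The lever is back at its starting position: the same 183 orange pixels at the same point as at the start. The tool is clear with no force on it. I'll move a little further off, then hand in.

Emit:
play_rows:
  deltas:
    - [0,[0,0,-10],[0,0,0]]
    - [0,[0,0,-20],[0,0,0]]
    - [0,[0,0,-20],[0,0,0]]
    - [0,[0,0,-20],[0,0,0]]

```text
clock: 9.48
tcp_pos: [0.4835, 0.1245, 0.1406]
orientation: [-0.12, 2.614, 0.027]
contact_force: [0.5, 0.1, 0.0]
grip_width: -0.0003
```

```bash
python3 - <<'E'
from h import *
p,d,K,T=shot('scene');P=cloud(d,K,T);hsv=cv2.cvtColor(p,cv2.COLOR_RGB2HSV)
for nm,a,b,(y0,y1,x0,x1) in(('lever',5,16,(260,330,395,445)),('button',22,35,(300,335,440,480))):
    m=np.zeros((480,640),bool);m[y0:y1,x0:x1]=1
    m&=(hsv[...,0]>=a)&(hsv[...,0]<=b)&(hsv[...,1]>140)&(hsv[...,2]>70)
    print(nm,m.sum(),np.median(P[m],0).round(4))
o=r.get_obs();print(o['contact_force'],o['clock'],abs(o['qvel']).max());print(r.hand_in())
E
```

```text
lever 184 [0.5622 0.1344 0.1306]
button 91 [nan nan nan]
[ 0.21203605 -0.02956008 -0.77567496] 9.525 0.005189901230083024
the job is handed in; nothing more can be done
None
```

I did the trip test on the blue console and handed it in at about 9.5 s. `hand_in()` reports no verdict, so the result rests on my own checks below.

- **Button:** I pressed it right in with the closed fingertips, tilted 42°. The lever dropped by itself, which the wrist and side pictures both showed.
- **Lever:** I pushed the crossbar up from below to its stop and then backed away. In the last scene picture it is where it was at the start: 184 orange pixels at (0.562, 0.134, 0.131), against 183 at the same point.
- **Robot:** at hand-in the arm was clear and still, with under 1 N on the tool.
- **High forces:** the reaction briefly reached about 63 N at the button stop and about 72 N at the lever stop. Both were under the 120 N wrist limit. I took the contact to be on the fingertips, not the gripper body (40 N limit), but I did not check that separately.
- **Check that failed:** the final depth check on the button gave no number because of missing depth pixels. The pictures taken after release show it out, and its yellow area is the same as at the start (91 pixels against 90).
- **Not re-measured:** I kept away from the grey console, the glue bottle and the brush, but did not measure them again at the end.

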